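Load the slide-drying rail and start its timer

ROBOT

A 6-joint arm with a two-finger parallel gripper is mounted at the origin on the work surface. World frame = base frame: x ahead of the robot, y to its left, z up, the work surface at z = 0. Lengths are in m, angles in rad, forces in N, time in s.
With the tool pointing down it reaches from about 0.3 to 0.75 m from the base axis. Payload 8.5 kg.
Tool frame: the origin (TCP) lies at the very end of the fingers, on their centre line; the grasp point (between the pads) lies 19 mm behind it; z points along the fingers, y is the line along which they close (so a half turn about z gives the same grasp; the last joint's range is limited). The gripper opens to 85 mm and grips with 20 to 120 N. Pads are 22 mm wide; open, the fingers measure 114 mm over their backs; the gripper's body (76 mm by 85 mm) begins 54 mm behind the grasp point. The pads swing forward as they close: fully open they stand 13 mm farther back than shut.
Start: joints at [1.071, 0.381, 1.297, -0, 1.464, -0.215], TCP at [0.155, 0.528, 0.21] pointing down, gripper open.
Joint ranges: [-3.11, 3.11], [-0.89, 2.33], [0.22, 2.48], [-1.42, 4.56], [0.17, 2.85], [-2.88, 2.88]. Speed limits (rad/s): [2.39, 2.39, 3.14, 3.14, 3.14, 3.14].

INTERFACE

Orientations are given as a unit quaternion [x, y, z, w].
In Python, from plant import robot, cams gives the robot as it stands.
- The arm moves only by the shell command python3 -m handwheel 'ROWS' [OPENING] [FORCE]. ROWS is JSON, a list of rows, each a list of 6 numbers: the shift along the tool's x, y, z in units of 4 cm (1.0 is 4 cm), then the turn, a rotation vector about the tool's x, y, z in units of 0.1 rad (1.0 is 0.1 rad). In form: [[tx, ty, tz, ax, ay, az], ...]. A call has 1 to 20 rows; each row shifts and turns the commanded pose from where the row before left it, along the tool's axes as they then stand; what a row does not reach is not made up. A row lasts 1/10 s, in which the tool goes at most 50 mm and 8.59 degrees, less where a joint would pass 70% of its speed; a pose out of reach is approached as far as the arm can. A call with a number of a shift or a turn outside -1 to 1 is refused whole. A call with a gripper value outside its range is refused whole. OPENING is the gripper command: -1 is shut, 1 is fully open, values between are in proportion, set as the call begins (- or left out, the last holds). The fingers move at their own pace and stop on an object; FORCE is the grip in N (left out, the last holds). Time passes only in rows, so rows that do not move let the fingers close. It gives the time, the measured TCP pose, the force, the opening and the grip force at its end, in the units of the state.
- robot.observe(): the state, without advancing time (a new reading comes with each control period).
- cams.read_camera(name): name is "scene" or "top"; returns (picture, depth): 384x512x3 uint8, red, green, blue; 384x512 float32, m along the optical axis (not along the pixel's ray), 0 where there is no reading.
- cams.calibration(name): a dict with "mtx" (3x3 intrinsics, pixels), "rvec" (rotation vector, rad) and "tvec" (3), from world to camera coordinates, as OpenCV has them. Camera axes: x right, y down, z forward; pixel columns grow to the right and rows downward; lengths in m; the calibration is good to about 2 mm. A picture is of the moment at which its call begins. calibration takes no time and is no camera call.
- robot.close_job(): hands the job in; it is judged then, once.
The state is a dict: "clock": time; "qpos": joint angles; "qvel": joint speeds; "tau": joint torques, N m; "tcp_pos": TCP position; "tool_rot": TCP orientation; "ft_force": force on the tool from outside, world axes, zero at the start; "torque": the same for the moment, N m; "opening": finger opening in m; "grasp_force": force on a finger pad.
Only numpy, scipy, OpenCV 4.12 (cv2) and the standard library are available. Lean on these libraries where they do the work, as an engineer would, in place of code of your own. Each camera call takes 0.05 s, during which the arm holds its last target. There are 200 camera calls.

TASK

Hang every slide carrier standing on the bench on the rail by its hook, and slide each one along to the white mark that has as many bars as the carrier has tiers. Set the timer sleeve to 5, and when all the carriers are in place and the timer is set, press the start button. Leave the other things on the bench alone.

Things in the scene. Friction and masses are not known exactly. Their poses are not given: they have to be found in the camera images.
- carrier1: steel carrier with one tier of glass slides, upright on the bench, about 300 g; may be absent. Origin: centre of underside; z up, +x the side where the hook is open. Foot 60 (x) x 64 x 8 mm; basket 40 x 60 mm, top at z 40 mm. On top a black grip block 14 (x) x 30 (y) mm, z 92 to 137 mm: grip it from above across its 14 mm, about 12 mm below its top
- carrier1_hook (a point): hook throat of carrier1, 80 mm above its underside; lies on the rail's axis when hung. About this point: back plate x -17 to -13 mm joins basket (top at z -40) to bridge (z 8 to 12, x -17 to 17), under it a V whose faces rest on the rail; a lip (x 13 to 17) goes down to z -10 with a toe, x 13 to 33, z -10 to -6. All 24 mm wide. Grip block z 12 to 57
- mark1: white plate with one black bar, 46 x 36 mm, fixed beside the rail on its far (+x) side: the mark for carrier1. Origin: middle of its edge towards the rail; axes as the rail's (y along it). The three marks stand about 110 mm apart in a varying order
- carrier2: steel carrier with two tiers of glass slides, upright on the bench, about 350 g; may be absent. Origin: centre of underside; z up, +x the side where the hook is open. Foot 60 (x) x 64 x 8 mm; basket 40 x 60 mm, top at z 65 mm. On top a black grip block 14 (x) x 30 (y) mm, z 117 to 162 mm: grip it from above across its 14 mm, about 12 mm below its top
- carrier2_hook (a point): hook throat of carrier2, 105 mm above its underside; lies on the rail's axis when hung. About this point: back plate x -17 to -13 mm joins basket (top at z -40) to bridge (z 8 to 12, x -17 to 17), under it a V whose faces rest on the rail; a lip (x 13 to 17) goes down to z -10 with a toe, x 13 to 33, z -10 to -6. All 24 mm wide. Grip block z 12 to 57
- mark2: white plate with two black bars, 46 x 36 mm, fixed beside the rail on its far (+x) side: the mark for carrier2. Origin: middle of its edge towards the rail; axes as the rail's (y along it). The three marks stand about 110 mm apart in a varying order
- carrier3: steel carrier with three tiers of glass slides, upright on the bench, about 400 g; may be absent. Origin: centre of underside; z up, +x the side where the hook is open. Foot 60 (x) x 64 x 8 mm; basket 40 x 60 mm, top at z 90 mm. On top a black grip block 14 (x) x 30 (y) mm, z 142 to 187 mm: grip it from above across its 14 mm, about 12 mm below its top
- carrier3_hook (a point): hook throat of carrier3, 130 mm above its underside; lies on the rail's axis when hung. About this point: back plate x -17 to -13 mm joins basket (top at z -40) to bridge (z 8 to 12, x -17 to 17), under it a V whose faces rest on the rail; a lip (x 13 to 17) goes down to z -10 with a toe, x 13 to 33, z -10 to -6. All 24 mm wide. Grip block z 12 to 57
- mark3: white plate with three black bars, 46 x 36 mm, fixed beside the rail on its far (+x) side: the mark for carrier3. Origin: middle of its edge towards the rail; axes as the rail's (y along it). The three marks stand about 110 mm apart in a varying order
- rail: fixed round steel rail, 12 mm in diameter, axis 175 mm above the bench, along y. Origin on the bench under its middle. End posts (40 x 14 mm, 200 mm high) at y -275 and 275 mm; drip plate below 90 mm wide, 6 mm thick. Keeper strip beside it at x 24 to 34 mm, 179 to 185 mm above the bench, y -275 to 110 mm, held by props at x 40 to 48 mm. Robot (-x) side is free
- rail_gap (a point): on the rail's axis in the middle of the stretch without keeper strip; 195 mm to +y of the middle. Carriers can be hooked on or off only within 35 mm of it, then slid to -y, toe under the strip (10 mm free height); they cannot pass each other. To hook: come from -x with hook point 24 mm above the axis, move to +x until over it, lower. Axes as the rail's
- timer: fixed white timer unit 130 x 190 x 45 mm; origin under its centre. On it the sleeve (40 mm to -y) and the start button (58 mm to +y). Nine black ticks round the sleeve, 30 degrees apart, are numbers 0 to 8, clockwise from above, 0 on the unit's -x side; the ticks of 0 and 5 are longer
- sleeve (a joint): angle of the timer sleeve, rad, clockwise from above positive, 0 at number 0, stops at 0 and 4.19 (number 8); it clicks into a detent every 30 degrees, so number n is n x 0.524 rad; about 0.07 N m turns it past a click
- sleeve_grip (a point): on the axis of the timer sleeve, 70 mm above the bench: an upright ribbed grey cylinder, 44 mm in diameter, z 46 to 86 mm above the bench, with a white line on its top and side pointing to the number set
- start (a joint): travel of the start button, m: 0 up, 0.006 fully down; spring, about 5 N; counts as pressed beyond 4 mm
- start_top (a point): middle of the top face of the round start button, 28 mm in diameter, on the timer unit; press straight down
- beaker: glass beaker 60 mm wide, 75 mm high, loose, not part of the job: leave it alone; origin under its centre
- reagent: amber glass bottle 64 mm wide, 150 mm high, loose, not part of the job: leave it alone; origin under its centre
- reagent2: white plastic bottle 60 mm wide, 130 mm high, loose, not part of the job: leave it alone; origin under its centre
- slidebox: cardboard slide box 90 x 120 x 35 mm, loose, not part of the job: leave it alone; origin under its centre
- jar: clear jar 52 mm wide, 55 mm high, loose, not part of the job: leave it alone; origin under its centre
- dish: flat glass dish 90 mm wide, 16 mm high, loose, not part of the job: leave it alone; origin under its centre
- tipbox: blue plastic tip box 120 x 85 x 50 mm, loose, not part of the job: leave it alone; origin under its centre

How it is judged:
By the outcome, as a careful person would: the job done as asked, in the order asked, and still so for the second after the job is handed in, with the robot touching nothing.
Of carrier1, carrier2, carrier3 only 2 to 3 are there at a start; the rules pass over those that are not, and their reading is None.
At some moment in a run one of carrier1, carrier2, carrier3 may be knocked a few centimetres aside while the robot is not near it.
Once in a run the grip may slacken for a moment while it holds something.
It also fails if it takes over 210 s, if anything falls off the work surface, if the arm or the gripper's body presses on something with over 40 N, if the wrist force passes 120 N, or if a joint passes its speed limit or range.

## Working session

There is one attempt and no reset: what is moved stays moved. The work goes in short steps, Python scripts to look and compute and a shell command to move; the robot and the scene stay as the last step left them, time stands still between calls to the robot, and variables do not carry over. Pictures are saved under pics/ and viewed, at most 14 in all, crops included, and the job is handed in when it is done.

```bash
ls; mkdir -p pics; cat > h.py <<'E'
import numpy as np, cv2
from plant import robot, cams
def cam(n):
    p,d=cams.read_camera(n); c=cams.calibration(n)
    R=cv2.Rodrigues(np.array(c["rvec"],float))[0]; return p,d,np.array(c["mtx"]),R,np.array(c["tvec"],float).ravel()
def cloud(d,K,R,t):
    v,u=np.mgrid[:d.shape[0],:d.shape[1]]
    P=np.stack([(u-K[0,2])/K[0,0]*d,(v-K[1,2])/K[1,1]*d,d],-1)
    W=(P-t)@R; W[d==0]=np.nan; return W
def ray(u,v,z,K,R,t):
    r=R.T@np.array([(u-K[0,2])/K[0,0],(v-K[1,2])/K[1,1],1]); o=-R.T@t
    return o+r*(z-o[2])/r[2]
def proj(X,K,R,t):
    p=K@(R@np.array(X)+t); return p[:2]/p[2]
def save(n,p): cv2.imwrite(n,p[...,::-1])
E
python3 - <<'E'
from h import *
for n in("scene","top"):
    p,d,K,R,t=cam(n); print(n,-R.T@t,R[2]); save(f"pics/{n}0.png",p); np.savez(f"{n}0.npz",p=p,d=d)
print(robot.observe())
E
```

```text
pics
scene [ 1.38836272 -0.16958277  0.6951839 ] [-0.80747089  0.17313142 -0.56392932]
top [0.43223268 0.03677216 1.47572554] [ 0.10036776 -0.01681426 -0.99480832]
{'clock': 0.1, 'qpos': array([ 1.07068199e+00,  3.81080426e-01,  1.29813379e+00, -3.20401227e-05,
        1.46362621e+00, -2.15299678e-01]), 'qvel': array([ 1.15649570e-03, -4.04830303e-04, -4.71769263e-03, -6.33218261e-05,
        2.50906797e-06,  5.89984796e-04]), 'tau': array([ 2.36683882e-03, -4.49219728e+01, -2.31656635e+01, -2.67667674e-04,
        3.63737359e-03, -2.93950984e-05]), 'tcp_pos': array([0.154407  , 0.52757848, 0.20911669]), 'tool_rot': array([ 1.41924752e-01,  9.89877253e-01, -5.89972535e-04, -2.03520854e-04]), 'ft_force': array([ 0.02746581,  0.43402   , -0.64321409]), 'torque': array([-0.03224054,  0.01977081,  0.01054279]), 'grasp_force': 0.0, 'opening': 0.0854574262817525}
```

View pics/scene0.png

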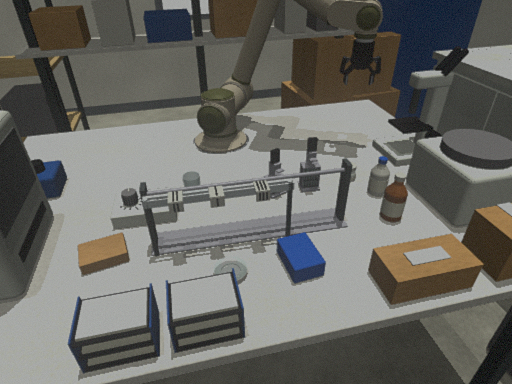

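View pics/top0.png

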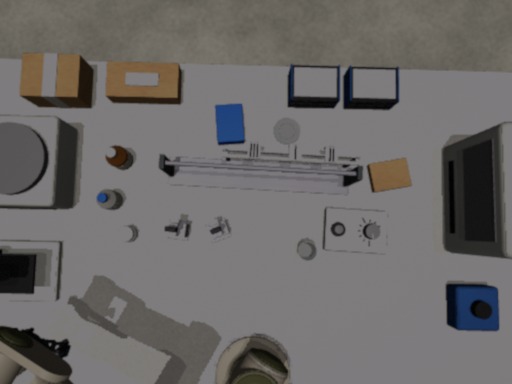

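The scene view shows two carriers on the bench, around (277,170) and (311,165), with the rail and marks in front of them. In the top view the carriers are at (177,229) and (218,231), and the timer is at (356,230). I'll enlarge both.

```bash
python3 - <<'E'
from h import *
a=np.load("top0.npz")["p"][120:270,90:400]; b=np.load("scene0.npz")["p"][125:265,110:370]
save("pics/c_top.png",cv2.resize(a,None,fx=2.58,fy=2.58,interpolation=cv2.INTER_CUBIC))
save("pics/c_scene.png",cv2.resize(b,None,fx=3,fy=3,interpolation=cv2.INTER_CUBIC))
# grip blocks from top cloud
for n in("top","scene"):
    f=np.load(n+"0.npz"); c=cams.calibration(n); R=cv2.Rodrigues(np.array(c["rvec"]))[0]; K=np.array(c["mtx"]);t=np.array(c["tvec"]).ravel()
    W=cloud(f["d"],K,R,t); g=f["p"].max(-1)
    m=(g<70)&(W[...,2]>.08)&(W[...,2]<.22)&(W[...,0]>.2)&(W[...,0]<.42)&(W[...,1]>0)&(W[...,1]<.5)
    k,l,s,ce=cv2.connectedComponentsWithStats(m.astype(np.uint8))
    for i in range(1,k):
        if s[i,4]>8:
            w=W[l==i]; z=np.percentile(w[:,2],95); q=w[w[:,2]>z-.008]; print(n,s[i],ce[i].round(1),"top z",z.round(4),"mean",q.mean(0).round(4),q.min(0).round(3),q.max(0).round(3))
    print(np.nanmedian(W[200:230,240:280,2]) )
E
```

```text
0.0002967671709228636
0.00018434285396912948
```

View pics/c_top.png

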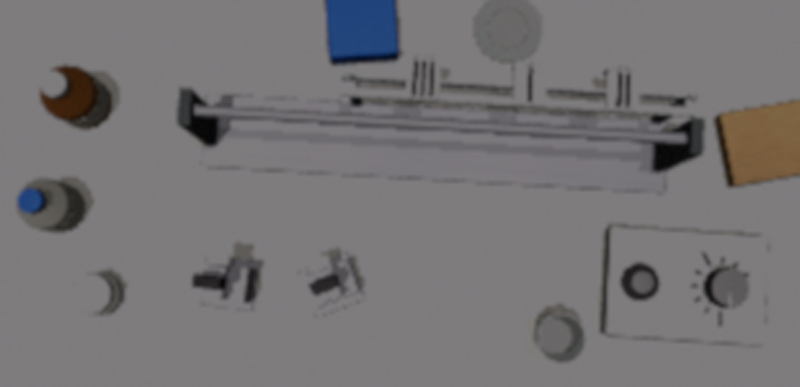

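View pics/c_scene.png

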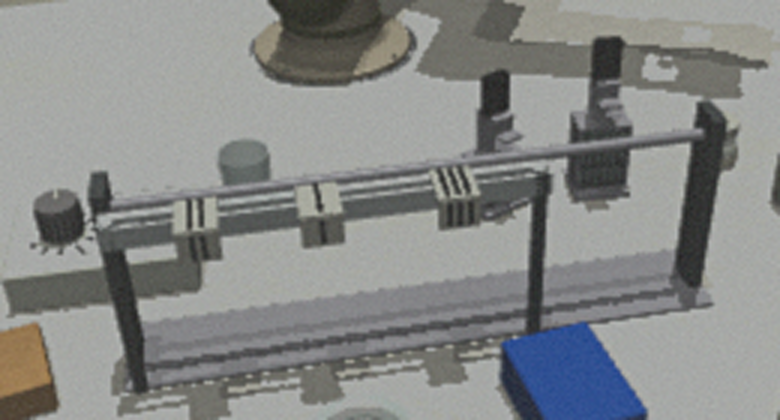

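Both views agree: from -y to +y the marks are 2, 1, 3 (top crop columns 623, 530, 425). The taller carrier is at the more +y position, with toes towards +x. The sleeve line and ticks are around (725,287) in the top crop.

```bash
cat > meas.py <<'E'
from h import *
def rd(n):
    p,d,K,R,t=cam(n); return p,cloud(d,K,R,t),(K,R,t)
def blocks(n,p,W,thr=75,lo=.10,box=(.25,.6,.1,.5)):
    m=(p.max(-1)<thr)&(W[...,2]>lo)&(W[...,2]<.3)&(W[...,0]>box[0])&(W[...,0]<box[1])&(W[...,1]>box[2])&(W[...,1]<box[3])
    k,l,s,ce=cv2.connectedComponentsWithStats(m.astype(np.uint8))
    for i in range(1,k):
        if s[i,4]>12:
            w=W[l==i]; z=np.percentile(w[:,2],95); q=w[w[:,2]>z-.01]; uv=np.argwhere(l==i)[w[:,2]>z-.01][:,::-1].astype(np.float32)
            xy=q[:,:2].astype(np.float32); r=cv2.minAreaRect(xy)
            print(n,"px",ce[i].round(1),s[i,4],"ztop",z.round(4),"mean",q.mean(0).round(4),"rect",np.round(r[0],4),np.round(r[1],4),round(r[2],1))
E
python3 - <<'E'
from meas import *
for n in("top","scene"):
    p,W,C=rd(n); blocks(n,p,W)
    if n=="top":
        # timer unit top, bench, marks: white & height
        def reg(name,z0,z1,x0,x1,y0,y1,bright=0):
            m=(W[...,2]>z0)&(W[...,2]<z1)&(W[...,0]>x0)&(W[...,0]<x1)&(W[...,1]>y0)&(W[...,1]<y1)&(p.max(-1)>=bright)
            k,l,s,ce=cv2.connectedComponentsWithStats(m.astype(np.uint8))
            for i in range(1,k):
                if s[i,4]>25:
                    w=W[l==i]; r=cv2.minAreaRect(w[:,:2].astype(np.float32)); print(name,ce[i].round(0),s[i,4],"z",np.median(w[:,2]).round(4),np.round(r[0],4),np.round(r[1],3),round(r[2],1))
        reg("unit",.038,.05,.2,.6,-.5,-.1); reg("sleeve",.078,.095,.2,.6,-.5,-.1); reg("btn",.05,.07,.25,.6,-.5,-.1)
        reg("high",.165,.215,.4,.8,-.5,.5); reg("base",.003,.012,.4,.8,-.4,.4)
        reg("loose",.03,.2,.3,.5,-.2,.6)
E
```

```text
top px [164.1 170.4] 18 ztop 0.2013 mean [0.599  0.2661 0.1996] rect [0.5987 0.2656] [0.0017 0.0051] 4.3
top px [106.3 198. ] 23 ztop 0.1247 mean [0.5141 0.4373 0.1217] rect [0.5155 0.4368] [0.0035 0.0187] 73.3
top px [171.1 228.5] 66 ztop 0.1901 mean [0.4338 0.2374 0.1864] rect [0.4335 0.2379] [0.0109 0.0274] 1.0
top px [215.4 229.7] 50 ztop 0.1664 mean [0.4336 0.1149 0.1616] rect [0.4334 0.1155] [0.0125 0.0262] 20.5
unit [355. 231.] 2058 z 0.0454 [ 0.4394 -0.3074] [0.19  0.132] 87.3
sleeve [372. 231.] 180 z 0.0866 [ 0.4383 -0.3467] [0.042 0.044] 16.0
btn [337. 229.] 160 z 0.0593 [ 0.4439 -0.2492] [0.043 0.042] 3.6
btn [363. 231.] 26 z 0.0624 [ 0.4375 -0.327 ] [0.039 0.019] 3.3
btn [312. 253.] 35 z 0.0589 [ 0.3692 -0.1705] [0.021 0.052] 71.4
high [278. 161.] 2348 z 0.1845 [ 0.6348 -0.0073] [0.563 0.093] 88.0
high [170. 229.] 62 z 0.1865 [0.4322 0.2386] [0.014 0.03 ] 1.0
base [286. 130.] 323 z 0.0083 [ 0.7563 -0.0923] [0.08  0.078] 24.7
base [259. 164.] 687 z 0.0063 [ 0.6491 -0.0101] [0.568 0.023] 87.7
base [259. 181.] 2764 z 0.0067 [ 0.5805 -0.0094] [0.574 0.089] 88.0
base [182. 231
[... 238 characters left out ...]
.9
loose [175. 228.] 354 z 0.1182 [0.4391 0.2382] [0.06  0.053] 83.9
loose [216. 229.] 313 z 0.0941 [0.4382 0.1184] [0.053 0.06 ] 22.1
loose [125. 234.] 210 z 0.0545 [0.416  0.3938] [0.042 0.046] 1.6
loose [309. 252.] 148 z 0.0683 [ 0.3748 -0.1537] [0.057 0.057] 1.1
scene px [311.3 146.2] 159 ztop 0.1851 mean [0.4408 0.2377 0.1821] rect [0.4407 0.2383] [0.0289 0.0133] 71.0
scene px [274.7 156. ] 128 ztop 0.1607 mean [0.4408 0.1144 0.1573] rect [0.4382 0.1148] [0.0146 0.0289] 25.6
scene px [381.2 162. ] 23 ztop 0.1258 mean [0.5305 0.4395 0.1212] rect [0.5323 0.4411] [0.0217 0.0091] 55.4
scene px [276.6 166.6] 19 ztop 0.1112 mean [0.4522 0.118  0.1071] rect [0.4495 0.1182] [0.0096 0.0216] 23.5
```

```bash
python3 - <<'E'
from meas import *
p,W,C=rd("top")
z=W[...,2];x=W[...,0];y=W[...,1]
# rail: near-side ridge, z .17-.186, fit x=a+b*y robustly over gap part & all
m=(z>.172)&(z<.186)&(y>.13)&(y<.24)&(x>.5)&(x<.7)
print("gap rail",m.sum(),np.round(np.c_[x[m],y[m],z[m]][::4],4).tolist())
for y0 in(-.25,-.2,-.03,.02,.075,.15,.2):
    mm=(abs(y-y0)<.006)&(z>.165)&(z<.187)&(x>.5)&(x<.7); xs=np.sort(x[mm]); print(y0,xs.round(4))
# posts
for s in(1,-1):
    mm=(z>.19)&(z<.21)&(y*s>.22)&(y*s<.33)&(x>.5)&(x<.7); q=W[mm]; r=cv2.minAreaRect(q[:,:2].astype(np.float32)); print("post",np.round(r[0],4),np.round(r[1],4),r[2],q[:,2].mean())
# marks: bright
mm=(z>.15)&(p.min(-1)>125)&(x>.6)&(x<.72)&(abs(y)<.25)
k,l,s,ce=cv2.connectedComponentsWithStats(mm.astype(np.uint8))
for i in range(1,k):
    if s[i,4]>5: w=W[l==i]; print("mk",ce[i].round(1),s[i],w.mean(0).round(4),w.min(0).round(4),w.max(0).round(4))
print(np.percentile(p[100:260,150:360].min(-1),[5,50,95]))
c=p[140:170,225:365]; save("pics/marks.png",cv2.resize(cv2.convertScaleAbs(c,alpha=1.6),None,fx=5.6,fy=5.6,interpolation=cv2.INTER_NEAREST))
E
```

```text
gap rail 163 [[0.6196, 0.2392, 0.1829], [0.6206, 0.2288, 0.1779], [0.6203, 0.2171, 0.182], [0.6214, 0.2067, 0.1762], [0.6209, 0.1949, 0.1812], [0.6167, 0.2332, 0.1848], [0.6176, 0.2228, 0.18], [0.6175, 0.2113, 0.1828], [0.6178, 0.2002, 0.1822], [0.6185, 0.1895, 0.1791], [0.6188, 0.1783, 0.179], [0.6184, 0.1667, 0.1831], [0.6195, 0.1561, 0.1776], [0.6142, 0.2392, 0.1818], [0.6145, 0.2281, 0.1811], [0.6154, 0.2177, 0.1764], [0.6148, 0.2057, 0.1823], [0.6152, 0.1918, 0.1817], [0.6152, 0.1776, 0.1844], [0.6163, 0.1643, 0.1783], [0.6163, 0.1529, 0.1806], [0.6166, 0.1418, 0.18], [0.6176, 0.131, 0.1751], [0.6118, 0.231, 0.1802], [0.6117, 0.2195, 0.1826], [0.613, 0.2094, 0.1747], [0.6126, 0.1976, 0.1792], [0.6125, 0.1861, 0.1821], [0.613, 0.1723, 0.1809], [0.6131, 0.1611, 0.1817], [0.6136, 0.1501, 0.1804], [0.6144, 0.1364, 0.1765], [0.6101, 0.2007, 0.1766], [0.6105, 0.1896, 0.1755], [0.6103, 0.178, 0.1791], [0.6103, 0.1667, 0.1809], [0.6102, 0.1553, 0.1833], [0.611, 0.1445, 0.1793], [0.611, 0.1332, 0.1812], [0.6084, 0.1474, 0.1771], [0.609, 0.1364, 0.1747]]
-0.25 [0.594  0.5945 0.5947 0.5948
[... 1080 characters left out ...]
.615  0.6151 0.6152 0.6157 0.6368 0.6369 0.637  0.6374
 0.6375 0.6401 0.6402 0.6403 0.6404 0.6405 0.6427 0.6431 0.6433 0.6435
 0.6454 0.6459 0.6553 0.6554 0.6555 0.6557 0.6571 0.6573 0.6577 0.6578
 0.6601]
0.15 [0.6082 0.6084 0.6086 0.6089 0.6102 0.6104 0.6107 0.611  0.6114 0.6129
 0.6133 0.6136 0.6138 0.6138 0.6163 0.6164 0.6166 0.6166 0.6172 0.6193
 0.6196 0.6196 0.6206]
0.2 [0.6099 0.6101 0.6102 0.6102 0.6125 0.6126 0.6126 0.613  0.6145 0.6148
 0.6151 0.6151 0.6152 0.6178 0.618  0.6186 0.6186 0.6209 0.6211 0.6216
 0.6216]
post [0.6174 0.2677] [0.0145 0.0382] 87.16219329833984 0.19898128807900323
post [ 0.6241 -0.2551] [0.1068 0.035 ] 45.777252197265625 0.19882476830789517
[ 34. 124. 124.]
```

View pics/marks.png

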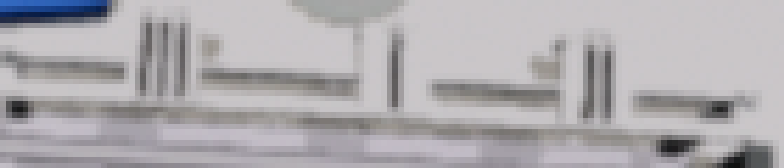

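The enlarged marks are three bars at px (253.4,150), one bar at (295.4,152) and two bars at (331.3,154). I'll work out their y positions and the sleeve line angle, then move.

```bash
python3 - <<'E'
from meas import *
p,W,C=rd("top")
e=np.array([0.037,1])/np.hypot(.037,1); mid=np.array([.6082,-.007])
for n,u,v in((3,253.4,150),(1,295.4,152),(2,331.3,154)):
    q=W[int(v)-4:int(v)+3,int(u)-4:int(u)+5].reshape(-1,3); z=np.nanpercentile(q[:,2],[10,50,90])
    P=ray(u,v,z[1],*C); s=(P[:2]-mid)@e; print(n,z.round(4),P.round(4),"s",s.round(4),"hook target",(mid+e*s).round(4))
a=p[215:248,325:395]; save("pics/slv.png",cv2.resize(cv2.convertScaleAbs(a,alpha=1.6),None,fx=11,fy=11,interpolation=cv2.INTER_CUBIC))
s=robot.observe();R=cv2.Rodrigues
from scipy.spatial.transform import Rotation as Ro
print(s["clock"],Ro.from_quat(s["tool_rot"]).as_matrix().round(3).tolist())
E
```

```text
3 [0.1866 0.1894 0.193 ] [0.6577 0.0129 0.1894] s 0.0217 hook target [0.609  0.0147]
1 [0.186  0.1896 0.1932] [ 0.6547 -0.1047  0.1896] s -0.0959 hook target [ 0.6047 -0.1028]
2 [0.1874 0.1906 0.1943] [ 0.6512 -0.2052  0.1906] s -0.1964 hook target [ 0.6009 -0.2033]
0.3 [[-0.96, 0.281, -0.0], [0.281, 0.96, -0.0], [0.0, -0.001, -1.0]]
```

View pics/slv.png

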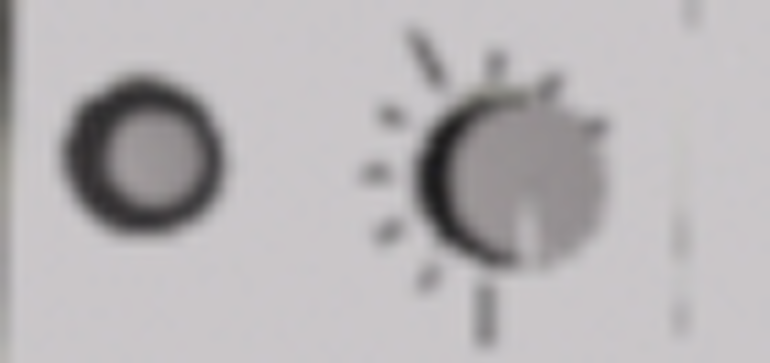

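```bash
cat > go.py <<'E'
import sys; from h import *
from scipy.spatial.transform import Rotation as Ro
# prints units to reach x y z ang(deg of tool y); shift is in axes AFTER the yaw
s=robot.observe(); M=Ro.from_quat(s["tool_rot"]).as_matrix(); a=np.degrees(np.arctan2(M[1,1],M[0,1]))
print("t",s["clock"].__round__(2),"tcp",s["tcp_pos"].round(4),"ang",a.round(2),"tilt",M[:2,2].round(4),"F",s["ft_force"].round(1),"op",round(s["opening"],4),"gf",round(s["grasp_force"],1),"q6",s["qpos"][5].round(2))
if len(sys.argv)>4:
    x,y,z,g=map(float,sys.argv[1:5]); d=np.array([x,y,z])-s["tcp_pos"]; r=np.radians(g)
    print("az first",round(np.radians((a-g+180)%360-180)*10,2),"then tx,ty,tz",np.round([(-np.sin(r)*d[0]+np.cos(r)*d[1])/.04,(np.cos(r)*d[0]+np.sin(r)*d[1])/.04,-d[2]/.04],2))
E
python3 -m handwheel '[[0,0,-0.14,0,0,1],[0,0,-0.14,0,0,1],[0,0,-0.14,0,0,1],[0,0,-0.14,0,0,1],[0,0,-0.14,0,0,1],[0,0,-0.14,0,0,1],[0,0,-0.14,0,0,1],[0,0,-0.14,0,0,1],[0,0,-0.14,0,0,1],[0,0,0,0,0,0.27],[-0.4,0.1,0,0,0,0],[-0.8,0.2,0,0,0,0],[-0.8,0.2,0,0,0,0],[-0.8,0.2,0,0,0,0],[-0.8,0.2,0,0,0,0],[-0.8,0.2,0,0,0,0],[-0.8,0.2,0,0,0,0],[-0.8,0.2,0,0,0,0]]' 1 60; python3 go.py .4334 .1155 .20 20.5
```

```text
clock: 2.1
tcp_pos: [0.2954, 0.3221, 0.2597]
tool_rot: [0.569, 0.823, -0.0, 0.0]
ft_force: [0.1, 0.2, -0.3]
opening: 0.0856
grasp_force: 0.0
t 2.1 tcp [0.2954 0.3221 0.2597] ang 20.68 tilt [-0.0002 -0.0004] F [ 0.1  0.2 -0.3] op 0.0856 gf 0.0 q6 0.2
az first 0.03 then tx,ty,tz [-6.05  1.42  1.49]
```

```bash
python3 -m handwheel '[[-0.8,0.18,0,0,0,0],[-0.8,0.18,0,0,0,0],[-0.8,0.18,0,0,0,0],[-0.8,0.18,0,0,0,0],[-0.8,0.2,0,0,0,0],[-0.8,0.2,0.3,0,0,0],[-0.8,0.2,0.4,0,0,0],[-0.45,0.1,0.5,0,0,0],[0,0,0.3,0,0,0],[0,0,0,0,0,0],[0,0,0,0,0,0]]' >/dev/null; python3 go.py .4334 .1155 .131 20.5
python3 - <<'E'
from meas import *
for n in("top","scene"):
    p,W,C=rd(n); blocks(n,p,W)
E
```

```text
t 3.2 tcp [0.4329 0.1173 0.2003] ang 20.62 tilt [-0. -0.] F [0.  1.1 0.3] op 0.0856 gf 0.0 q6 -0.36
az first 0.02 then tx,ty,tz [-0.05 -0.    1.73]
top px [164.  170.4] 17 ztop 0.2023 mean [0.5994 0.2641 0.2031] rect [0.5994 0.2641] [0.0032 0.    ] -95.0
top px [106.7 197.7] 23 ztop 0.1208 mean [0.5134 0.4382 0.12  ] rect [0.5157 0.4375] [0.0019 0.0187] 73.1
top px [168.3 228.4] 34 ztop 0.1904 mean [0.4343 0.2422 0.1873] rect [0.4334 0.2425] [0.0109 0.0169] 1.2
scene px [281.1 119. ] 233 ztop 0.2985 mean [0.4773 0.1266 0.2943] rect [0.4569 0.1183] [0.1086 0.0231] 25.5
scene px [311.4 145.9] 141 ztop 0.1845 mean [0.441  0.2363 0.1813] rect [0.4407 0.2366] [0.0262 0.012 ] 77.7
scene px [275. 158.] 176 ztop 0.1608 mean [0.4395 0.1145 0.1576] rect [0.437  0.1156] [0.0154 0.0298] 20.9
```

```bash
python3 -m handwheel '[[-0.05,0,0.4,0,0,0],[0,0,0.5,0,0,0],[0,0,0.5,0,0,0],[0,0,0.33,0,0,0],[0,0,0,0,0,0]]' >/dev/null; python3 -m handwheel '[[0,0,0,0,0,0],[0,0,0,0,0,0],[0,0,0,0,0,0],[0,0,0,0,0,0],[0,0,0,0,0,0],[0,0,0,0,0,0],[0,0,0,0,0,0],[0,0,0,0,0,0]]' -1 70 >/dev/null; python3 go.py; python3 -m handwheel '[[0,0,-0.2,0,0,0],[0,0,-0.4,0,0,0],[0,0,-0.5,0,0,0],[0,0,-0.5,0,0,0],[0,0,-0.5,0,0,0],[0,0,-0.5,0,0,0],[0,0,0,0,0,0],[0,0,0,0,0,0]]' >/dev/null; python3 go.py .535 .12 .235 -2.1
```

```text
t 4.6 tcp [0.4345 0.1156 0.1313] ang 20.56 tilt [ 0.0016 -0.0001] F [1.6 0.5 5.5] op 0.0116 gf 69.8 q6 -0.36
t 5.4 tcp [0.4333 0.1158 0.234 ] ang 20.57 tilt [-0.0017  0.0001] F [ 0.2  0.2 -4.1] op 0.0116 gf 68.7 q6 -0.36
az first 3.96 then tx,ty,tz [ 0.2   2.54 -0.03]
```

```bash
python3 -m handwheel '[[0,0,0,0,0,0.5],[0,0,0,0,0,0.8],[0,0,0,0,0,0.8],[0,0,0,0,0,0.8],[0,0,0,0,0,0.8],[0,0,0,0,0,0.26],[0,0.3,0,0,0,0],[0,0.6,0,0,0,0],[0,0.6,0,0,0,0],[0,0.6,0,0,0,0],[0.1,0.3,0,0,0,0],[0.3,0,0,0,0,0],[0.5,0,0,0,0,0],[0.5,0,0,0,0,0],[0.4,0,0,0,0,0],[0,0,0,0,0,0],[0,0,0,0,0,0]]' >/dev/null; python3 go.py .55 .188 .235 -2.1
python3 - <<'E'
from meas import *
for n in("top","scene"):
    p,W,C=rd(n); blocks(n,p,W)
    # grip block / carrier held region
    a=p; save(f"pics/h1_{n}.png",np.vstack([cv2.resize(a[120:250,150:300] if n=="top" else a[70:200,230:380],None,fx=3,fy=3,interpolation=cv2.INTER_CUBIC)]))
a=[cv2.imread(f"pics/h1_{n}.png") for n in("top","scene")]; cv2.imwrite("pics/h1.png",cv2.resize(np.hstack(a),(800,347)))
E
```

```text
t 7.1 tcp [0.5322 0.1843 0.2346] ang -2.05 tilt [-0.0005 -0.0005] F [ 0.9 -0.2 -2.8] op 0.0117 gf 73.0 q6 0.16
az first 0.01 then tx,ty,tz [ 0.11  0.44 -0.01]
top px [106.7 197.4] 22 ztop 0.1219 mean [0.5146 0.4374 0.119 ] rect [0.5161 0.4367] [0.0047 0.0182] 82.4
top px [191.6 202.9] 21 ztop 0.1715 mean [0.5129 0.1814 0.175 ] rect [0.5129 0.1808] [0.0002 0.0121] 3.4
scene px [307.  149.7] 565 ztop 0.2858 mean [0.546  0.178  0.2861] rect [0.5392 0.1754] [0.0359 0.0166] 20.6
scene px [381.6 161.4] 15 ztop 0.1257 mean [0.5308 0.4399 0.1216] rect [0.5324 0.4412] [0.021  0.0071] 52.8
scene px [305.  178.8] 84 ztop 0.1184 mean [0.551  0.1785 0.1146] rect [0.5538 0.1791] [0.0621 0.024 ] 76.3
```

View pics/h1.png

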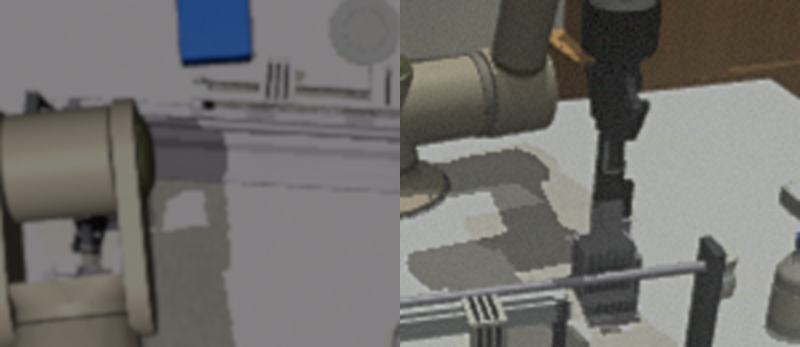

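The carrier hangs upright in the grip, behind the rail and within the gap. Next I move over the rail and lower it.

```bash
python3 -m handwheel '[[0.1,0.2,0.1,0,0,0],[0.08,0.4,0.1,0,0,0],[0,0.5,0,0,0,0],[0,0.5,0,0,0,0],[0,0.4,0,0,0,0],[0,0.08,0,0,0,0],[0,0,0,0,0,0],[0,0,0,0,0,0]]' >/dev/null; python3 go.py .6152 .188 .2013 -2.1
```

```text
t 8.0 tcp [0.6154 0.1882 0.2267] ang -2.12 tilt [-0.0005  0.    ] F [ 0.2  0.9 -2.8] op 0.0113 gf 73.0 q6 0.15
az first -0.0 then tx,ty,tz [-0.01 -0.01  0.64]
```

```bash
python3 -m handwheel '[[0,0,0.1,0,0,0],[0,0,0.2,0,0,0],[0,0,0.15,0,0,0],[0,0,0.1,0,0,0],[0,0,0.05,0,0,0],[0,0,0,0,0,0],[0,0,0,0,0,0]]' >/dev/null; python3 go.py .6152 .188 .2013 -2.1
```

```text
t 8.7 tcp [0.6159 0.1882 0.2029] ang -2.12 tilt [ 0. -0.] F [ 0.2 -0.4 -2.8] op 0.0116 gf 73.0 q6 0.15
az first -0.0 then tx,ty,tz [-0.01 -0.02  0.04]
```

```bash
python3 -m handwheel '[[0,0,0.03,0,0,0],[0,0,0.03,0,0,0],[0,0,0,0,0,0],[0,0,0,0,0,0]]' >/dev/null; python3 go.py;  python3 -m handwheel '[[0,0,0.03,0,0,0],[0,0,0,0,0,0],[0,0,0,0,0,0]]' >/dev/null; python3 go.py
```

```text
t 9.1 tcp [0.6167 0.1882 0.2013] ang -2.13 tilt [0.0028 0.0003] F [4.7 0.1 3.6] op 0.0117 gf 73.9 q6 0.15
t 9.4 tcp [0.6168 0.1883 0.2012] ang -2.13 tilt [0.0044 0.0004] F [ 3.4 -0.4 10. ] op 0.0116 gf 74.6 q6 0.15
```

```bash
python3 -m handwheel '[[0,0.03,-0.03,0,0,0],[-0.1,0,0,0,0,0],[-0.25,0,0,0,0,0],[-0.3,0,0,0,0,0],[-0.3,0,0,0,0,0],[-0.3,0,0,0,0,0],[-0.3,0,0,0,0,0],[-0.3,0,0,0,0,0],[-0.3,0,0,0,0,0],[-0.3,0,0,0,0,0],[-0.3,0,0,0,0,0],[-0.15,0,0,0,0,0],[0,0,0,0,0,0]]' >/dev/null; python3 go.py .6009 -.2033 .2013 -2.1
```

```text
t 10.7 tcp [0.613  0.0728 0.2012] ang -2.11 tilt [0.0016 0.0024] F [1.9 3.1 6. ] op 0.0118 gf 74.3 q6 -0.04
az first -0.0 then tx,ty,tz [-6.91 -0.05 -0.  ]
```

```bash
python3 -m handwheel '[[-0.2,0,0,0,0,0],[-0.4,0,0,0,0,0],[-0.45,0,0,0,0,0],[-0.45,0,0,0,0,0],[-0.45,0,0,0,0,0],[-0.45,0,0,0,0,0],[-0.45,0,0,0,0,0],[-0.45,0,0,0,0,0],[-0.45,0,0,0,0,0],[-0.45,0,0,0,0,0],[-0.45,0,0,0,0,0],[-0.45,0,0,0,0,0],[-0.45,0,0,0,0,0],[-0.45,0,0,0,0,0],[-0.4,0,0,0,0,0],[-0.3,0,0,0,0,0],[-0.15,0,0,0,0,0],[0,0,0,0,0,0],[0,0,0,0,0,0]]' >/dev/null; python3 go.py .6009 -.2033 .2013 -2.1
```

```text
t 12.6 tcp [ 0.6033 -0.2006  0.2012] ang -2.07 tilt [0.0021 0.0016] F [3.5 3.5 6.7] op 0.0114 gf 74.3 q6 -0.47
az first 0.0 then tx,ty,tz [-0.07 -0.06 -0.  ]
```

```bash
python3 -m handwheel '[[-0.07,0.03,-0.03,0,0,0],[0,0,0,0,0,0],[0,0,0,0,0,0]]' >/dev/null; python3 -m handwheel '[[0,0,0,0,0,0],[0,0,0,0,0,0],[0,0,0,0,0,0],[0,0,0,0,0,0],[0,0,-0.2,0,0,0],[0,0,-0.5,0,0,0],[0,0,-0.7,0,0,0],[0,0,-0.8,0,0,0],[0,-0.4,-0.4,0,0,0],[0,-0.8,0,0,0,0],[0,-0.8,0,0,0,0],[0,-0.8,0,0,0,0],[0,-0.8,0,0,0,0],[0,-0.4,0,0,0,0],[0,0,0,0,0,0]]' -0.2 >/dev/null; python3 go.py
python3 - <<'E'
from meas import *
for n in("top","scene"):
    p,W,C=rd(n); blocks(n,p,W,box=(.25,.7,-.3,.3),thr=80)
    save(f"pics/h2_{n}.png",cv2.resize(p[120:250,150:380] if n=="top" else p[120:250,100:330],None,fx=1.73*1,fy=1.73,interpolation=cv2.INTER_CUBIC))
a=[cv2.imread(f"pics/h2_{n}.png") for n in("top","scene")]; cv2.imwrite("pics/h2.png",cv2.resize(np.vstack(a),(700,592+200)) [:600] if 0 else np.hstack(a))
E
```

```text
t 14.4 tcp [ 0.4426 -0.1984  0.307 ] ang -2.19 tilt [ 0.0013 -0.0013] F [-0.5  1.   1. ] op 0.0343 gf 0.0 q6 -0.63
top px [329.8 154.8] 13 ztop 0.1952 mean [ 0.6485 -0.2008  0.1921] rect [ 0.649 -0.201] [0.003  0.0316] 84.5
top px [164.  163.7] 140 ztop 0.2026 mean [0.6177 0.266  0.1994] rect [0.6183 0.2665] [0.0114 0.0378] 88.2
top px [352.5 159. ] 14 ztop 0.1834 mean [ 0.6422 -0.2699  0.1814] rect [ 0.6427 -0.2695] [0.0058 0.0026] 54.1
top px [328.9 173.8] 157 ztop 0.2347 mean [ 0.6012 -0.2028  0.2317] rect [ 0.6023 -0.2039] [0.0146 0.0313] 0.4
top px [355.2 174.8] 173 ztop 0.203 mean [ 0.5986 -0.2804  0.2003] rect [ 0.5985 -0.2803] [0.0158 0.0399] 86.2
top px [171.2 228.4] 65 ztop 0.19 mean [0.4338 0.2379 0.1872] rect [0.4336 0.2379] [0.011  0.0268] 0.8
scene px [311.4 146.8] 158 ztop 0.1844 mean [0.4408 0.2356 0.1814] rect [0.4404 0.2368] [0.028  0.0097] 84.4
scene px [345.  177.4] 300 ztop 0.1977 mean [0.6276 0.2642 0.1946] rect [0.6231 0.2652] [0.0125 0.0383] 89.8
scene px [172.7 179.2] 193 ztop 0.2313 mean [ 0.6094 -0.2028  0.2284] rect [ 0.6076 -0.2028] [0.0152 0.0266] 6.6
sc
[... 290 characters left out ...]
 [0.6629 0.091 ] [0.0047 0.0121] 0.0
scene px [259.5 196.5] 16 ztop 0.1823 mean [0.6849 0.0035 0.1784] rect [0.6852 0.0034] [0.0025 0.0033] 75.0
scene px [262.9 195.7] 22 ztop 0.1831 mean [0.6837 0.0126 0.1795] rect [0.6839 0.0128] [0.0053 0.0034] 80.4
scene px [266.5 195.5] 16 ztop 0.1831 mean [0.6853 0.0215 0.18  ] rect [0.6856 0.0214] [0.0027 0.002 ] 70.0
scene px [217.2 201.3] 19 ztop 0.1827 mean [ 0.68   -0.1036  0.1788] rect [ 0.6797 -0.1038] [0.0046 0.004 ] 49.5
scene px [177.9 211.3] 173 ztop 0.179 mean [ 0.6768 -0.2042  0.1766] rect [ 0.6772 -0.1999] [0.0247 0.0047] 89.9
scene px [148.4 216.7] 128 ztop 0.1616 mean [ 0.6503 -0.2772  0.1596] rect [ 0.6504 -0.2767] [0.0133 0.0043] 86.3
```

View pics/h2.png

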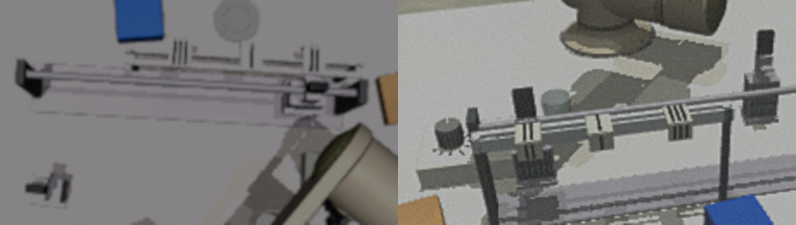

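Carrier 2 hangs level, with its block at (329,174) in the top view. I'll refine the bar positions with intensity profiles along the mark line in both views.

```bash
python3 - <<'E'
from meas import *
e=np.array([.037,1])/np.hypot(.037,1); n_=np.array([e[1],-e[0]]); mid=np.array([.6082,-.007])
from scipy.signal import find_peaks
for n in("top","scene"):
    p,W,C=rd(n); g=p.mean(-1).astype(np.float32)
    ss=np.arange(-.25,.07,.001)
    for offs in((.045,.05,.055),(.06,.065,.07)):
        prof=0
        for o in offs:
            uv=np.array([proj([*(mid+e*s+n_*o),.190],*C) for s in ss],np.float32)
            prof=prof+cv2.remap(g,uv[:,0].reshape(1,-1),uv[:,1].reshape(1,-1),cv2.INTER_LINEAR)[0]
        pk,pr=find_peaks(-prof,prominence=25); print(n,offs[0],[(round(ss[i],3),int(prof[i])) for i in pk])
E
```

```text
top 0.045 [(np.float64(-0.201), 209), (np.float64(-0.193), 204), (np.float64(-0.174), 302), (np.float64(-0.095), 201), (np.float64(-0.075), 345), (np.float64(-0.002), 311), (np.float64(0.012), 208), (np.float64(0.02), 261), (np.float64(0.029), 242)]
top 0.06 [(np.float64(-0.201), 256), (np.float64(-0.192), 255), (np.float64(-0.176), 308), (np.float64(-0.094), 281), (np.float64(-0.075), 347), (np.float64(0.012), 283), (np.float64(0.021), 269), (np.float64(0.029), 260)]
scene 0.045 [(np.float64(-0.228), 332), (np.float64(-0.199), 187), (np.float64(-0.19), 226), (np.float64(-0.169), 336), (np.float64(-0.149), 344), (np.float64(-0.132), 330), (np.float64(-0.093), 212), (np.float64(-0.069), 362), (np.float64(-0.049), 361), (np.float64(-0.028), 364), (np.float64(0.002), 360), (np.float64(0.013), 184), (np.float64(0.022), 200), (np.float64(0.031), 198)]
scene 0.06 [(np.float64(-0.216), 279), (np.float64(-0.199), 184), (np.float64(-0.19), 212), (np.float64(-0.119), 283), (np.float64(-0.094), 216), (np.float64(-0.064), 288), (np.float64(0.013), 218), (np.float64(0.022), 229), (np.float64(0.031), 208)]
```

```bash
python3 -m handwheel '[[0.3,0,0,0,0,0],[0.6,0,0,0,0,0],[0.7,0,0,0,0,0],[0.7,0,0,0,0,0],[0.7,0,0,0,0,0],[0.7,0,0,0,0,0],[0.7,0,0,0,0,0],[0.7,0,0,0,0,0],[0.7,0,0,0,0,0],[0.7,0,0,0,0,0],[0.7,0,0,0,0,0],[0.7,0,0,0,0,0],[0.7,0,0,0,0,0],[0.7,0,0,0,0,0],[0.6,0,0,0,0,0],[0.6,0,0,0,0,-0.3],[0.4,0,0,0,0,-0.26],[0.2,0,0,0,0,0],[0,0,0,0,0,0],[0,0,0,0,0,0]]' 1 70 >/dev/null; python3 go.py .4335 .2383 .226 1.0
python3 - <<'E'
from meas import *
p,W,C=rd("scene"); blocks("scene",p,W)
E
```

```text
t 16.6 tcp [0.4593 0.2451 0.3055] ang 1.07 tilt [-0.0002 -0.0003] F [-0.8 -0.3  0.1] op 0.0853 gf 0.0 q6 0.24
az first 0.01 then tx,ty,tz [-0.16 -0.65  1.99]
scene px [311.3 146.3] 149 ztop 0.1857 mean [0.4405 0.2371 0.182 ] rect [0.4372 0.2367] [0.0267 0.0161] 82.4
scene px [380.  161.6] 14 ztop 0.1261 mean [0.5285 0.4366 0.1211] rect [0.529  0.4367] [0.0138 0.0045] 24.6
```

```bash
python3 -m handwheel '[[-0.16,-0.3,0.3,0,0,0],[0,-0.35,0.5,0,0,0],[0,0,0.6,0,0,0],[0,0,0.6,0,0,0],[0,0,0,0,0,0],[0,0,0,0,0,0]]' >/dev/null; python3 go.py .4335 .2383 .156 1.0
python3 - <<'E'
from meas import *
p,W,C=rd("scene"); blocks("scene",p,W)
E
```

```text
t 17.25 tcp [0.4339 0.238  0.2264] ang 1.03 tilt [0.0004 0.    ] F [0.6 0.2 0.1] op 0.0855 gf 0.0 q6 0.24
az first 0.01 then tx,ty,tz [ 0.01 -0.01  1.76]
scene px [308.4 103.6] 81 ztop 0.2977 mean [0.3908 0.235  0.2938] rect [0.3922 0.2354] [0.0221 0.0088] 77.3
scene px [320.1 115.5] 67 ztop 0.2971 mean [0.4887 0.235  0.2922] rect [0.4878 0.2347] [0.0168 0.01  ] 62.1
scene px [311.5 146.2] 151 ztop 0.1853 mean [0.4405 0.2369 0.1822] rect [0.4394 0.2367] [0.0273 0.0173] 83.1
scene px [380.7 161.9] 16 ztop 0.1248 mean [0.53   0.4374 0.121 ] rect [0.5305 0.4376] [0.0135 0.0041] 47.0
```

```bash
python3 -m handwheel '[[0,0,0.4,0,0,0],[0,0,0.5,0,0,0],[0,0,0.5,0,0,0],[0,0,0.36,0,0,0],[0,0,0,0,0,0]]' >/dev/null; python3 -m handwheel '[[0,0,0,0,0,0],[0,0,0,0,0,0],[0,0,0,0,0,0],[0,0,0,0,0,0],[0,0,0,0,0,0],[0,0,0,0,0,0],[0,0,0,0,0,0],[0,0,0,0,0,0]]' -1 70 >/dev/null; python3 go.py; python3 -m handwheel '[[0,0,-0.2,0,0,0],[0,0,-0.4,0,0,0],[0,0,-0.5,0,0,0],[0,0,-0.5,0,0,0],[0,0,-0.3,0,0,0],[0,0,-0.1,0,0,0.3],[0,0,0,0,0,0.24],[0,0,0,0,0,0]]' >/dev/null; python3 go.py .535 .187 .235 -2.1
```

```text
t 18.6 tcp [0.4335 0.2385 0.1558] ang 1.09 tilt [0.0005 0.0005] F [-1.7  0.6  6.1] op 0.0118 gf 69.4 q6 0.24
t 19.4 tcp [0.4332 0.2382 0.2344] ang -2.08 tilt [-0.0016 -0.0004] F [-0.4  0.2 -2.8] op 0.0119 gf 68.4 q6 0.3
az first 0.0 then tx,ty,tz [-1.19  2.59 -0.01]
```

```bash
python3 -m handwheel '[[-0.1,0.2,0,0,0,0],[-0.2,0.4,0,0,0,0],[-0.3,0.5,0,0,0,0],[-0.3,0.5,0,0,0,0],[-0.2,0.5,0,0,0,0],[-0.09,0.4,0,0,0,0],[0,0.09,0,0,0,0],[0,0,0,0,0,0],[0,0,0,0,0,0]]' >/dev/null; python3 go.py .616 .188 .228 -2.1
python3 - <<'E'
from meas import *
p,W,C=rd("scene"); save("pics/h3.png",cv2.resize(p[70:230,220:400],None,fx=3,fy=3,interpolation=cv2.INTER_CUBIC))
E
```

```text
t 20.3 tcp [0.535  0.1872 0.235 ] ang -1.99 tilt [-0.0008 -0.    ] F [-0.   0.5 -2.5] op 0.0116 gf 68.4 q6 0.16
az first 0.02 then tx,ty,tz [0.09 2.02 0.18]
```

View pics/h3.png

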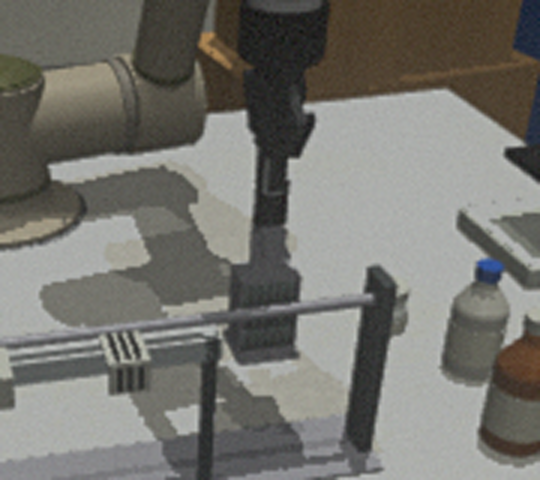

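Carrier 3 is held upright at about (265,310) in this crop, lined up with the gap. Next I hook it on.

```bash
python3 -m handwheel '[[0.05,0.2,0.1,0,0,0],[0.04,0.4,0.08,0,0,0],[0,0.5,0,0,0,0],[0,0.5,0,0,0,0],[0,0.35,0,0,0,0],[0,0.07,0,0,0,0],[0,0,0,0,0,0],[0,0,0,0,0,0]]' >/dev/null; python3 go.py .6165 .188 .2012 -2.1;  python3 -m handwheel '[[0,0,0.1,0,0,0],[0,0,0.2,0,0,0],[0,0,0.15,0,0,0],[0,0,0.1,0,0,0],[0,0,0.06,0,0,0],[0,0,0,0,0,0],[0,0,0,0,0,0]]' >/dev/null; python3 go.py .6165 .188 .2008 -2.1
```

```text
t 21.15 tcp [0.6157 0.1882 0.228 ] ang -1.98 tilt [-0.0004  0.    ] F [-0.1 -0.2 -3. ] op 0.0116 gf 68.4 q6 0.15
az first 0.02 then tx,ty,tz [-0.    0.02  0.67]
t 21.85 tcp [0.6164 0.188  0.2038] ang -2.0 tilt [0.0004 0.0001] F [-0.1 -0.8 -3.3] op 0.0115 gf 68.4 q6 0.15
az first 0.02 then tx,ty,tz [0.   0.   0.08]
```

```bash
python3 -m handwheel '[[0,0.01,0.04,0,0,0],[0,0,0.04,0,0,0],[0,0,0.02,0,0,0],[0,0,0,0,0,0],[0,0,0,0,0,0]]' >/dev/null; python3 go.py .6096 .0147 .2012 -2.1
```

```text
t 22.35 tcp [0.6172 0.1879 0.2007] ang -2.01 tilt [0.0024 0.0001] F [ 0.8 -0.2  6.6] op 0.0116 gf 69.6 q6 0.15
az first 0.02 then tx,ty,tz [-4.33 -0.03 -0.01]
```

```bash
python3 -m handwheel '[[0,0.02,-0.02,0,0,0],[-0.1,0,0,0,0,0],[-0.25,0,0,0,0,0],[-0.35,0,0,0,0,0],[-0.4,0,0,0,0,0],[-0.4,0,0,0,0,0],[-0.4,0,0,0,0,0],[-0.4,0,0,0,0,0],[-0.4,0,0,0,0,0],[-0.4,0,0,0,0,0],[-0.4,0,0,0,0,0],[-0.4,0,0,0,0,0],[-0.25,0,0,0,0,0],[-0.15,0,0,0,0,0],[-0.05,0,0,0,0,0],[0,0,0,0,0,0],[0,0,0,0,0,0]]' >/dev/null; python3 go.py .6109 .0150 .2012 -2.1
```

```text
t 24.05 tcp [0.6114 0.0145 0.2007] ang -1.98 tilt [0.0003 0.0009] F [-0.1  4.8  5.1] op 0.0119 gf 69.5 q6 -0.14
az first 0.02 then tx,ty,tz [ 0.01 -0.01 -0.01]
```

```bash
python3 -m handwheel '[[0,0,0,0,0,0],[0,0,0,0,0,0],[0,0,0,0,0,0],[0,0,0,0,0,0],[0,0,-0.2,0,0,0],[0,0,-0.5,0,0,0],[0,0,-0.7,0,0,0],[0,0,-0.8,0,0,0],[0,-0.4,-0.4,0,0,0],[0,-0.8,0,0,0,0],[0,-0.8,0,0,0,0],[0,-0.8,0,0,0,0],[0,-0.8,0,0,0,0],[0,-0.8,0,0,0,0],[0,-0.4,0,0,0,0],[0,0,0,0,0,0]]' -0.2 >/dev/null; python3 go.py
python3 - <<'E'
from meas import *
for n in("top","scene"):
    p,W,C=rd(n); blocks(n,p,W,box=(.58,.64,-.25,.25),lo=.21,thr=90)
    save(f"pics/h4_{n}.png",cv2.resize(p[120:250,150:380] if n=="top" else p[120:250,100:330],None,fx=1.73,fy=1.73,interpolation=cv2.INTER_CUBIC))
a=[cv2.imread(f"pics/h4_{n}.png") for n in("top","scene")]; cv2.imwrite("pics/h4.png",np.hstack(a))
E
```

```text
t 25.65 tcp [0.4182 0.0209 0.3057] ang -2.01 tilt [ 0.002  -0.0007] F [0.1 0.  0.5] op 0.034 gf 0.0 q6 -0.2
top px [252.1 165.5] 65 ztop 0.2363 mean [0.609  0.0162 0.2323] rect [0.6087 0.0166] [0.027  0.0131] 89.7
top px [333.  170.2] 74 ztop 0.2358 mean [ 0.6013 -0.2025  0.232 ] rect [ 0.6015 -0.2034] [0.0308 0.0143] 86.1
scene px [257.4 165.3] 110 ztop 0.2319 mean [0.6164 0.015  0.2282] rect [0.6146 0.0162] [0.0287 0.0174] 71.3
scene px [171.8 175.4] 113 ztop 0.2317 mean [ 0.6092 -0.2039  0.2286] rect [ 0.6069 -0.2037] [0.0279 0.0138] 89.2
```

View pics/h4.png

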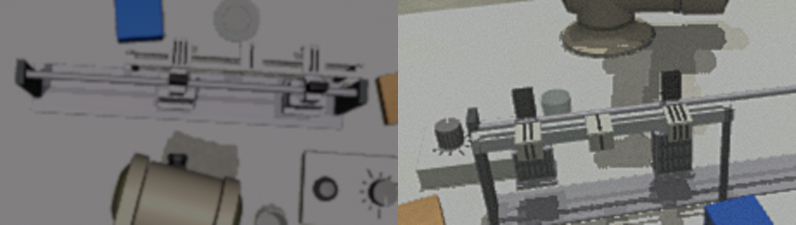

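Carrier 3 sits at its mark: its block is at y 0.016 in both views and the mark is at about 0.015. Next is the sleeve.

```bash
python3 -m handwheel '[[-0.3,0,0,0,0,0],[-0.6,0.03,0,0,0,0],[-0.7,0.03,0,0,0,0],[-0.7,0.03,0,0,0,0],[-0.7,0.03,0,0,0,0],[-0.7,0.03,0,0,0,0],[-0.7,0.03,0,0,0,0],[-0.7,0.03,0,0,0,0],[-0.7,0.03,0,0,0,0],[-0.7,0.03,0,0,0,0],[-0.7,0.03,0,0,0,0],[-0.7,0,0,0,0,0],[-0.7,0,0,0,0,0],[-0.4,0,0,0,0,0],[0,0,0,0,0,0]]' 1 >/dev/null; python3 -m handwheel '[[0,0,0.2,0,0,-0.9],[0,0,0.4,0,0,-1],[0,0,0.5,0,0,-1],[0,0,0.5,0,0,-1],[0,0,0.5,0,0,-1],[0,0,0.5,0,0,-1],[0,0,0.5,0,0,-1],[0,0,0.3,0,0,-1],[0,0,0,0,0,-1],[0,0,0,0,0,-1],[0,0,0,0,0,-0.9],[0,0,0,0,0,0],[0,0,0,0,0,0]]' >/dev/null;python3 go.py .4383 -.347 .055 60
```

```text
t 28.55 tcp [ 0.4191 -0.339   0.1686] ang 59.78 tilt [0.0001 0.    ] F [ 0.1  1.1 -0.1] op 0.0854 gf 0.0 q6 -1.94
az first -0.04 then tx,ty,tz [-0.52  0.07  2.84]
```

```bash
python3 -m handwheel '[[-0.3,0.04,0,0,0,0],[-0.22,0.03,0.2,0,0,0],[0,0,0.5,0,0,0],[0,0,0.6,0,0,0],[0,0,0.6,0,0,0],[0,0,0.6,0,0,0],[0,0,0.34,0,0,0],[0,0,0,0,0,0],[0,0,0,0,0,0]]' >/dev/null; python3 go.py .4383 -.347 .055 60;  python3 -m handwheel '[[0,0,0,0,0,0],[0,0,0,0,0,0],[0,0,0,0,0,0],[0,0,0,0,0,0],[0,0,0,0,0,0],[0,0,0,0,0,0]]' -1 40 >/dev/null; python3 go.py
```

```text
t 29.45 tcp [ 0.4385 -0.3475  0.0549] ang 59.84 tilt [-0.  0.] F [-0.8 -0.1  1.2] op 0.0855 gf 0.0 q6 -1.93
az first -0.03 then tx,ty,tz [ 0.01  0.01 -0.  ]
t 30.05 tcp [ 0.4393 -0.3464  0.056 ] ang 59.88 tilt [0.0024 0.001 ] F [2.1 7.5 8.8] op 0.0417 gf 39.5 q6 -1.93
```

```bash
python3 -m handwheel '[[0,0,0,0,0,0.5],[0,0,0,0,0,0.9],[0,0,0,0,0,0.9],[0,0,0,0,0,0.9],[0,0,0,0,0,0.9],[0,0,0,0,0,0.9],[0,0,0,0,0,0.9],[0,0,0,0,0,0.9],[0,0,0,0,0,0.9],[0,0,0,0,0,0.9],[0,0,0,0,0,0.9],[0,0,0,0,0,0.9],[0,0,0,0,0,0.9],[0,0,0,0,0,0.9],[0,0,0,0,0,0.9],[0,0,0,0,0,0.5],[0,0,0,0,0,0],[0,0,0,0,0,0]]' >/dev/null; python3 go.py .4393 -.3464 .056 -90
```

```text
t 31.85 tcp [ 0.4415 -0.3456  0.056 ] ang -18.05 tilt [0.0069 0.0018] F [14.5 12.4  5.1] op 0.0416 gf 39.7 q6 -0.57
az first 12.56 then tx,ty,tz [-0.05  0.02  0.  ]
```

```bash
python3 -m handwheel '[[0.04,0.03,0,0,0,0.5],[0,0,0,0,0,0.9],[0,0,0,0,0,0.9],[0,0,0,0,0,0.9],[0,0,0,0,0,0.9],[0,0,0,0,0,0.9],[0,0,0,0,0,0.9],[0,0,0,0,0,0.9],[0,0,0,0,0,0.9],[0,0,0,0,0,0.9],[0,0,0,0,0,0.9],[0,0,0,0,0,0.9],[0,0,0,0,0,0.9],[0,0,0,0,0,0.9],[0,0,0,0,0,0.37],[0,0,0,0,0,0],[0,0,0,0,0,0]]' >/dev/null; python3 go.py .4393 -.3464 .056 -90
```

```text
t 33.55 tcp [ 0.443  -0.3474  0.0562] ang -90.1 tilt [ 0.0075 -0.0038] F [12.6 -0.1  0.5] op 0.0417 gf 40.4 q6 0.69
az first -0.02 then tx,ty,tz [-0.09 -0.03  0.  ]
```

Release, rise, move clear and look.

```bash
python3 -m handwheel '[[0,0,0,0,0,0],[0,0,0,0,0,0],[0,0,0,0,0,0],[0,0,0,0,0,0],[0,0,0,0,0,0],[0,0,-0.3,0,0,0],[0,0,-0.6,0,0,0],[0,0,-0.8,0,0,0],[0,0,-0.8,0,0,0],[0,0,-0.5,0,0,0],[-0.4,0,0,0,0,0],[-0.8,0,0,0,0,0],[-0.8,0,0,0,0,0],[-0.8,0,0,0,0,0],[-0.6,0,0,0,0,0],[0,0,0,0,0,0],[0,0,0,0,0,0]]' 1 >/dev/null; python3 go.py
python3 - <<'E'
from meas import *
p,W,C=rd("top"); blocks("top",p,W,box=(.58,.64,-.25,.25),lo=.21,thr=90)
a=cv2.resize(cv2.convertScaleAbs(p[205:258,325:395],alpha=1.6),None,fx=7,fy=7,interpolation=cv2.INTER_CUBIC)
q,W2,C2=rd("scene"); b=cv2.resize(q[175:230,100:160],None,fx=5,fy=5,interpolation=cv2.INTER_CUBIC)
o=np.zeros((371,800,3),np.uint8); o[:a.shape[0],:a.shape[1]]=a; o[:b.shape[0],495:495+b.shape[1]]=b; save("pics/h5.png",o)
E
```

```text
t 35.25 tcp [ 0.304  -0.3465  0.1757] ang -90.12 tilt [ 0.0008 -0.0012] F [ 0.3 -0.3 -0.1] op 0.0856 gf 0.0 q6 0.46
top px [252.2 165.6] 63 ztop 0.2366 mean [0.609  0.016  0.2325] rect [0.6084 0.0166] [0.0142 0.0269] 0.4
top px [332.4 170.3] 71 ztop 0.2351 mean [ 0.6009 -0.2016  0.2315] rect [ 0.6019 -0.2016] [0.0142 0.0297] 1.9
```

View pics/h5.png

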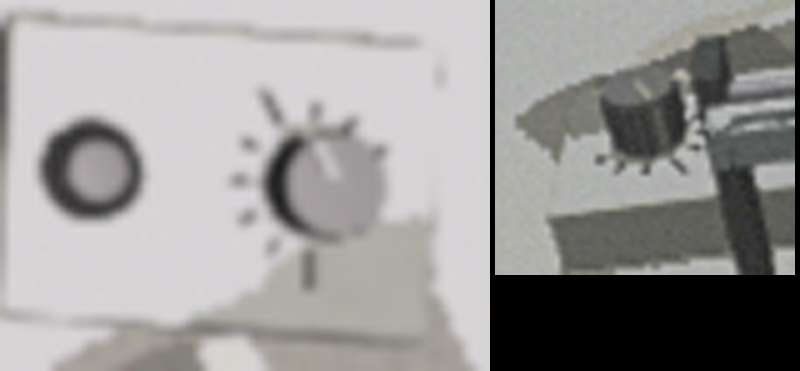

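The sleeve line points at the long tick of number 5, and the carriers are unmoved. The button centre is at (98,170) in the crop. I'll press it with the fingers shut.

```bash
python3 go.py .4432 -.2493 .095 -90; python3 - <<'E'
from meas import *
p,W,C=rd("top"); P=ray(325+98/7-.5,205+170/7-.5,.06,*C); print(P); u,v=map(int,proj(P,*C)); print(W[v-2:v+3,u-2:u+3,2].round(4).tolist(),W[v,u])
E
```

```text
t 35.35 tcp [ 0.3045 -0.3463  0.1752] ang -90.04 tilt [ 0.0005 -0.0006] F [ 0.5  0.1 -0.1] op 0.0854 gf 0.0 q6 0.46
az first -0.01 then tx,ty,tz [ 3.47 -2.43  2.01]
[ 0.44449289 -0.25231532  0.06      ]
[[0.0671, 0.0692, 0.0667, 0.0652, 0.0698], [0.0714, 0.0644, 0.0652, 0.0638, 0.0697], [0.0682, 0.0696, 0.068, 0.0667, 0.0688], [0.0633, 0.0656, 0.0678, 0.0699, 0.0663], [0.0657, 0.0648, 0.0668, 0.0678, 0.0665]] [ 0.44675245 -0.24916732  0.06799173]
```

```bash
python3 -m handwheel '[[0.3,-0.2,0,0,0,0],[0.6,-0.45,0,0,0,0],[0.7,-0.45,0,0,0,0],[0.7,-0.45,0.2,0,0,0],[0.7,-0.45,0.5,0,0,0],[0.49,-0.39,0.6,0,0,0],[0,0,0.6,0,0,0],[0,0,0.4,0,0,0],[0,0,0.1,0,0,0],[0,0,0,0,0,0],[0,0,0,0,0,0]]' -1 40 >/dev/null; python3 go.py .444 -.2505 .061 -90
```

```text
t 36.5 tcp [ 0.4442 -0.2511  0.0796] ang -90.06 tilt [ 0.0011 -0.001 ] F [-1.  -0.6  0.6] op 0.0002 gf 0.0 q6 0.82
az first -0.01 then tx,ty,tz [-0.   -0.01  0.47]
```

```bash
python3 -m handwheel '[[0,0,0.12,0,0,0],[0,0,0.1,0,0,0],[0,0,0.1,0,0,0],[0,0,0.06,0,0,0],[0,0,0,0,0,0]]' >/dev/null; python3 go.py; python3 -m handwheel '[[0,0,0.06,0,0,0],[0,0,0.06,0,0,0],[0,0,0,0,0,0],[0,0,0,0,0,0]]' >/dev/null; python3 go.py
```

```text
t 37.0 tcp [ 0.4435 -0.2507  0.0633] ang -90.08 tilt [-0.0006  0.0006] F [-0.1  0.2  0.2] op 0.0 gf 0.0 q6 0.82
t 37.4 tcp [ 0.4436 -0.2507  0.0588] ang -90.07 tilt [-0.  0.] F [-0.6 -0.  -0.2] op -0.0001 gf 0.0 q6 0.82
```

```bash
for i in 1 2; do python3 -m handwheel '[[0,0,0.05,0,0,0],[0,0,0,0,0,0],[0,0,0,0,0,0]]' >/dev/null; python3 go.py; done
```

```text
t 37.7 tcp [ 0.4436 -0.2508  0.0568] ang -90.07 tilt [-0.  0.] F [ 1.   0.2 -0.2] op -0.0004 gf 0.0 q6 0.82
t 38.0 tcp [ 0.4436 -0.2507  0.0548] ang -90.07 tilt [-0.0001  0.0001] F [-0.5 -0.5  0. ] op -0.0002 gf 0.0 q6 0.82
```

```bash
python3 - <<'E'
from meas import *
q,W,C=rd("scene"); u,v=map(int,proj([.4436,-.2507,.055],*C)); print(u,v); b=cv2.resize(q[v-45:v+35,u-55:u+55],None,fx=6,fy=6,interpolation=cv2.INTER_CUBIC); save("pics/h6.png",b)
p,W,C=rd("top"); m=(abs(W[...,0]-.444)<.03)&(abs(W[...,1]+.25)<.03)
print(np.histogram(W[m][:,2],bins=np.arange(.04,.12,.004)))
E
```

```text
162 195
(array([12, 13,  1,  2,  0,  0,  0,  0,  0,  0,  0,  0,  0,  0,  0,  0,  0,
        0,  0]), array([0.04 , 0.044, 0.048, 0.052, 0.056, 0.06 , 0.064, 0.068, 0.072,
       0.076, 0.08 , 0.084, 0.088, 0.092, 0.096, 0.1  , 0.104, 0.108,
       0.112, 0.116]))
```

View pics/h6.png

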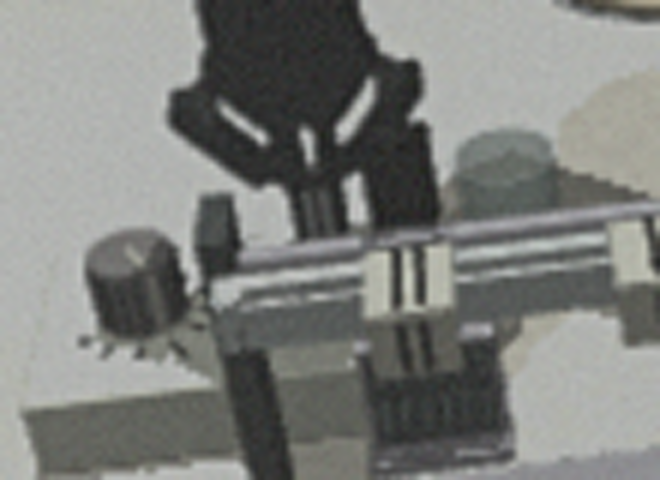

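The rail hides the fingertip and button at (320,240), and nothing else is touched. I'll keep lowering in small steps until there is force.

```bash
for i in 1 2 3; do python3 -m handwheel '[[0,0,0.04,0,0,0],[0,0,0,0,0,0],[0,0,0,0,0,0]]' >/dev/null; python3 go.py; done
```

```text
t 38.4 tcp [ 0.4436 -0.2507  0.0532] ang -90.07 tilt [-0.0001  0.0001] F [0.2 0.8 0.4] op 0.0001 gf 0.0 q6 0.82
t 38.7 tcp [ 0.4436 -0.2507  0.0516] ang -90.07 tilt [-0.0001  0.0001] F [ 0.8 -0.5  0.5] op -0.0 gf 0.0 q6 0.82
t 39.0 tcp [ 0.4436 -0.2508  0.05  ] ang -90.07 tilt [-0.0001  0.0001] F [ 0.5 -0.4  0.2] op 0.0 gf 0.0 q6 0.82
```

```bash
python3 - <<'E'
from h import *
f=np.load("top0.npz"); c=cams.calibration("top"); R=cv2.Rodrigues(np.array(c["rvec"]))[0]; C=(np.array(c["mtx"]),R,np.array(c["tvec"]).ravel())
W=cloud(f["d"],*C); print((W[221:239,328:348,2]*1000).round(0).astype(int)); print(f["p"][221:239,328:348].mean(-1).astype(int)); print(W[229,337],W[229,328],W[229,347]); print(proj([.4436,-.2507,.067],*C))
E
```

```text
[[                  47                   47                   53
                    49                   42                   43
                    47                   50                   45
                    44                   44                   46
                    44                   41                   47
                    40                   51                   47
                    42                   44]
 [                  44                   47                   47
                    45                   48                   42
                    47                   49                   45
                    44                   47                   48
                    46                   46                   43
                    42                   49                   47
                    44                   44]
 [                  46                   47                   43
                    48                   41                   44
                    55                   52                   59
                    60             
[... 7763 characters left out ...]
3 110  77  41  35  35  46  63  71  72  65  49  39  54  92 117
  124 125]
 [125 125 124 121 106  74  45  37  35  36  37  40  40  40  56  86 113 123
  124 125]
 [125 124 125 124 121 107  84  62  47  44  42  47  59  79  97 113 123 125
  125 125]
 [124 125 125 125 124 122 115 101  94  93  92  94  99 113 121 123 124 125
  125 124]
 [125 125 125 125 125 125 124 123 122 122 122 122 123 124 125 125 125 125
  125 125]
 [125 125 125 125 125 125 125 125 125 125 125 125 125 125 124 125 124 124
  125 124]]
[ 0.44370766 -0.24658981  0.06578454] [ 0.44335801 -0.2239085   0.04058082] [ 0.44452202 -0.28230977  0.04147361]
[338.43823389 229.0615319 ]<stdin>:3: RuntimeWarning: invalid value encountered in cast
```

The button top is at z ≈ 0.067 and the shut tip reads 0.050 with no force, so the two disagree. I'll lift a little and measure where the fingertips really are.

```bash
python3 -m handwheel '[[0,0,-0.3,0,0,0],[0,0,-0.6,0,0,0],[0,0,-0.8,0,0,0],[0,0,-0.8,0,0,0],[0,0,-0.8,0,0,0],[0,0,-0.3,0,0,0],[0,0,0,0,0,0],[0,0,0,0,0,0]]' >/dev/null; python3 go.py; python3 - <<'E'
from meas import *
q,W,C=rd("scene"); s=robot.observe(); uv=proj(s["tcp_pos"],*C); print("tcp px",uv)
u,v=map(int,uv); 
m=(abs(W[...,0]-.45)<.06)&(abs(W[...,1]+.25)<.05)&(W[...,2]>.08); w=W[m]
h,e=np.histogram(w[:,2],bins=np.arange(.08,.34,.01)); print([(round(e[i],2),int(h[i]),np.round(np.median(w[(w[:,2]>=e[i])&(w[:,2]<e[i+1])],0),3).tolist()) for i in range(len(h)) if h[i]])
b=cv2.resize(q[v-60:v+60,u-70:u+70],None,fx=5,fy=5,interpolation=cv2.INTER_CUBIC); cv2.circle(b,(int((uv[0]-u+70.5)*5),int((uv[1]-v+60.5)*5)),5,(255,0,0),1); save("pics/h7.png",b)
E
```

```text
t 39.8 tcp [ 0.4434 -0.2505  0.1934] ang -90.07 tilt [-0.0007  0.0006] F [0.5 0.6 0.3] op 0.0001 gf 0.0 q6 0.82
tcp px [154.60356222 156.65391698]
[(np.float64(0.21), 5, [0.453, -0.251, 0.217]), (np.float64(0.22), 30, [0.453, -0.249, 0.226]), (np.float64(0.23), 31, [0.453, -0.251, 0.235]), (np.float64(0.24), 36, [0.453, -0.251, 0.245]), (np.float64(0.25), 37, [0.455, -0.253, 0.256]), (np.float64(0.26), 91, [0.455, -0.254, 0.265]), (np.float64(0.27), 97, [0.455, -0.256, 0.275]), (np.float64(0.28), 91, [0.457, -0.258, 0.286]), (np.float64(0.29), 96, [0.457, -0.249, 0.295]), (np.float64(0.3), 119, [0.454, -0.251, 0.304]), (np.float64(0.31), 131, [0.455, -0.25, 0.315]), (np.float64(0.32), 126, [0.454, -0.252, 0.325])]
```

View pics/h7.png

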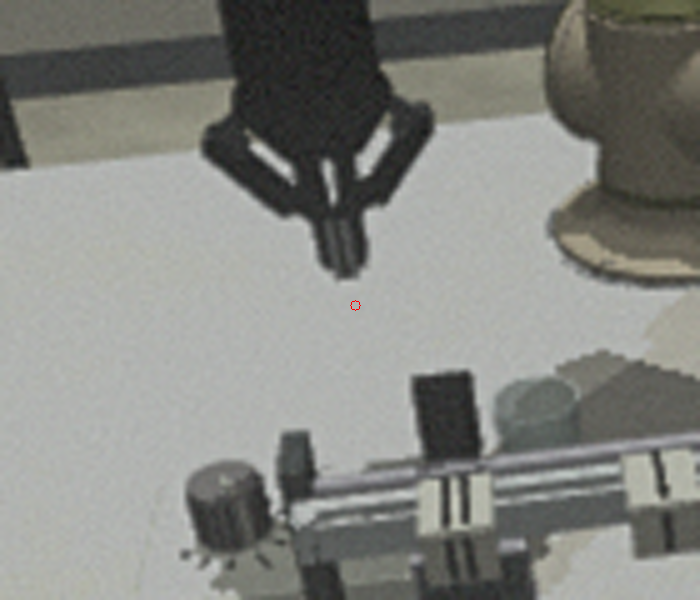

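The real fingertip at (345,275) is about 23 mm above the nominal TCP mark, so it simply hadn't reached the button. I'll go lower.

```bash
python3 -m handwheel '[[0,0,0.3,0,0,0],[0,0,0.6,0,0,0],[0,0,0.8,0,0,0],[0,0,0.8,0,0,0],[0,0,0.6,0,0,0],[0,0,0.4,0,0,0],[0,0,0.06,0,0,0],[0,0,0,0,0,0]]' >/dev/null; python3 go.py; for i in 1 2 3; do python3 -m handwheel '[[0,0,0.05,0,0,0],[0,0,0,0,0,0],[0,0,0,0,0,0]]' >/dev/null; python3 go.py; done
```

```text
t 40.65 tcp [ 0.4434 -0.2505  0.0511] ang -90.07 tilt [-0.0013  0.0012] F [-1.2 -0.2  0.1] op 0.0002 gf 0.0 q6 0.82
t 40.95 tcp [ 0.4438 -0.2509  0.0502] ang -90.07 tilt [ 0.0008 -0.0007] F [ 0.2 -0.2 -0.7] op -0.0002 gf 0.0 q6 0.82
t 41.25 tcp [ 0.4436 -0.2507  0.0476] ang -90.07 tilt [-0.  0.] F [0.5 0.2 1. ] op 0.0002 gf 0.0 q6 0.82
t 41.55 tcp [ 0.4436 -0.2507  0.0456] ang -90.07 tilt [-0.0002  0.0001] F [0.2 0.8 0.2] op 0.0 gf 0.0 q6 0.82
```

```bash
for i in 1 2 3; do python3 -m handwheel '[[0,0,0.04,0,0,0],[0,0,0,0,0,0],[0,0,0,0,0,0]]' >/dev/null; python3 go.py; done
```

```text
t 41.85 tcp [ 0.4437 -0.2508  0.0441] ang -90.07 tilt [ 0.0002 -0.0001] F [0.3 0.7 1.8] op 0.0004 gf 1.0 q6 0.82
t 42.15 tcp [ 0.4437 -0.2508  0.0425] ang -90.07 tilt [ 0.0001 -0.0001] F [-0.6 -0.1  3.4] op 0.0001 gf 1.5 q6 0.82
t 42.45 tcp [ 0.4437 -0.2508  0.0409] ang -90.07 tilt [ 0.0001 -0.    ] F [-0.4  1.3  3.8] op 0.0002 gf 2.0 q6 0.82
```

```bash
for i in 1 2 3; do python3 -m handwheel '[[0,0,0.03,0,0,0],[0,0,0,0,0,0],[0,0,0,0,0,0]]' >/dev/null; python3 go.py; done
```

```text
t 42.75 tcp [ 0.4437 -0.2508  0.0397] ang -90.06 tilt [ 0.0001 -0.0001] F [-0.3  0.3  4.7] op -0.0 gf 2.3 q6 0.82
t 43.05 tcp [ 0.4437 -0.2508  0.0392] ang -90.06 tilt [ 0.0005 -0.0006] F [-3.   1.2 13.4] op 0.0002 gf 6.5 q6 0.82
t 43.35 tcp [ 0.4438 -0.2509  0.039 ] ang -90.05 tilt [ 0.0011 -0.0013] F [-4.6  4.3 24.3] op 0.0 gf 12.1 q6 0.82
```

Bottomed out, so the button is pressed. I'll retract clear and check once more.

```bash
python3 -m handwheel '[[0,0,-0.3,0,0,0],[0,0,-0.6,0,0,0],[0,0,-0.8,0,0,0],[0,0,-0.8,0,0,0],[0,0,-0.8,0,0,0],[-0.5,0,-0.3,0,0,0],[-0.8,0,0,0,0,0],[-0.8,0,0,0,0,0],[-0.4,0,0,0,0,0],[0,0,0,0,0,0],[0,0,0,0,0,0]]' >/dev/null; python3 go.py; python3 - <<'E'
from meas import *
for n in("top","scene"):
    p,W,C=rd(n); blocks(n,p,W,box=(.58,.64,-.25,.25),lo=.21,thr=90)
    b=p[100:270,90:410] if n=="top" else p[110:260,90:390]; save(f"pics/f_{n}.png",cv2.resize(b,(640,290)))
a=[cv2.imread(f"pics/f_{n}.png") for n in("top","scene")]; cv2.imwrite("pics/final.png",np.vstack(a))
E
```

```text
t 44.45 tcp [ 0.3439 -0.2508  0.1812] ang -90.11 tilt [0.0002 0.    ] F [0.6 0.1 0.2] op -0.0 gf 0.0 q6 0.66
top px [252.2 165.6] 64 ztop 0.2341 mean [0.6087 0.0156 0.231 ] rect [0.6085 0.0165] [0.0272 0.013 ] 89.9
top px [332.5 170.3] 70 ztop 0.2357 mean [ 0.6009 -0.2018  0.232 ] rect [ 0.6017 -0.202 ] [0.0138 0.0285] 0.0
scene px [257.3 165.3] 111 ztop 0.2313 mean [0.6165 0.0152 0.2279] rect [0.6151 0.0161] [0.0285 0.0166] 75.1
scene px [172.5 175.3] 112 ztop 0.2322 mean [ 0.6091 -0.2025  0.2287] rect [ 0.6066 -0.2017] [0.0274 0.0148] 86.1
```

View pics/final.png

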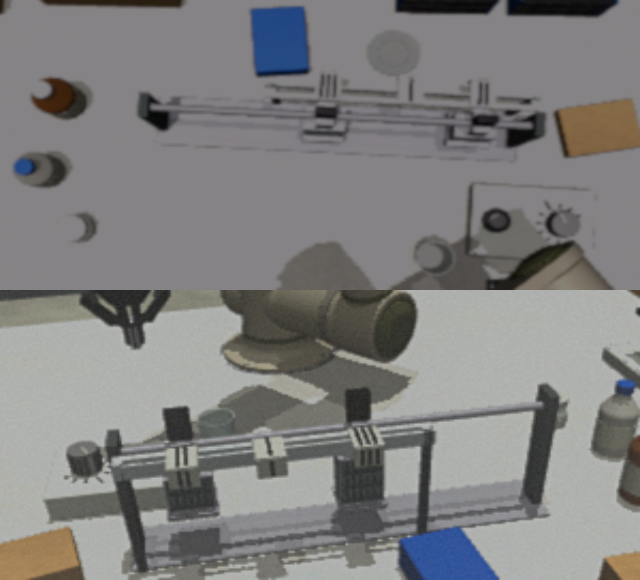

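Both carriers hang level at their marks, with blocks at (326,110) and (483,118) in the top half. The bench has no carriers left and nothing else has moved.

```bash
python3 -c "
from plant import robot
print(robot.close_job())"
```

```text
the job is handed in; nothing more can be done
None
```

Job handed in: carriers 2 and 3 hang at their marks (carrier 1 was absent), the timer sleeve is set to 5, and the start button was pressed last, at about 43 s; the judge's result was not shown.

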